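# Balance the expansion chamber stand and park it in its rack

### The job

Pick up the stand by its wooden post and, by rocking its sole sideways, bring the spring-hinged mast with the copper chamber off its stop and balance it upright. Carry it balanced, never letting it drop back on its stop, to the rack, and hold it there above the tips of the two guard posts, sole level and chamber upright and free of everything, for a good five seconds so the hinge is seen to be sound. Then lower it gently so that the sole stands flat on the rack's plate with the chamber upright between the two posts, let go, and leave the other things on the bench alone.

Things in the scene. Friction and masses are not known exactly. Their poses are not given: they have to be found in the camera images.
- stand: Loose hinged stand, 0.83 kg in all. Origin: centre of the underside below the wooden carry post; x points from the post to the mast, away from the robot within 0.35 rad; z up. Grey sole 340 x 60 x 18 mm, from x = -155 to +185 mm. A brass bowl weight (radius 29, top at z = 58, at x = -118 mm) balances the mast: the centre of mass is near the post.
- grip (a point): Point to grip on the stand's wooden carry post, on its axis 75 mm above the sole's underside. The post is 40 mm along the stand's x and 24 mm along y, from z = 18 to 100 mm at the stand's origin; grip it across y. Axes as the stand.
- hinge (a point): Hinge of the mast, at x = 150, z = 40 mm in the stand frame, along x; axes as the stand. A spring of 0.17 N m/rad (zero when square to the sole) and a damper of 0.06 N m s/rad act between mast and sole. Gravity (0.25 N m/rad) beats the spring: on a still level sole, upright is unstable, growing e-fold in 0.8 s. Rocking the sole 0.1 to 0.15 rad against the lean lifts the mast.
- mast (a joint): Lean of the mast relative to the sole, rad: 0 = square to it; positive = right-handed about the stand's +x, chamber leaning to the stand's -y. Stops at -0.3 and +0.3; it starts resting on the +0.3 stop. Mast with chamber: nominally 0.23 kg (varies some 10 percent), centre of mass 109 mm above the hinge, moment of inertia about the hinge 0.0030 kg m2.
- chamber (a point): Centre of the copper chamber, 118 mm above the hinge along the mast; z along the mast, x along the hinge. The chamber is a ribbed cylinder of radius 28 mm, from 80 to 156 mm above the hinge, with a 14 mm brass tip, on a 12 mm rod.
- rack: Fixed galvanized rack. Its origin on the bench and its axes are where the parked stand's belong (stand's origin then at z = 6 mm). Plate 370 x 74 x 6 mm from x = -170 to +200 mm; at x = 150 mm two guard posts (40 mm along x), inner faces at y = -40 and +40 mm, 172 mm tall, with flared tips up to z = 194 mm and y = +-67 mm. The parked chamber has 12 mm each side and leans on one.
- funnel: Bystander: galvanized funnel bolted to the bench, 120 mm across, 45 mm tall. Origin at the centre of its foot.
- dome: Bystander: loose glass dome cover, 100 mm across, 90 mm tall. Origin at the centre of its underside.
- cardlid: Bystander: loose walnut card box lid, 160 x 110 x 22 mm. Origin at the centre of its underside.
- pivotcup: Bystander: loose cream ceramic pivot cup, 56 mm across, 40 mm tall. Origin at the centre of its underside.

How it is judged:
By the outcome, as a careful person would: the job done as asked, in the order asked, and still so for the second after the job is handed in, with the robot touching nothing.
It also fails if it takes over 67 s, if anything falls off the work surface, if the arm or the gripper's body presses on something with over 40 N, if the wrist force passes 120 N, or if a joint passes its speed limit or range.

### The arm

A 7-joint arm with a two-finger parallel gripper is mounted at the origin on the work surface. World frame = base frame: x ahead of the robot, y to its left, z up, the work surface at z = 0. Lengths are in m, angles in rad, forces in N, time in s.
With the tool pointing down it reaches from about 0.425 to 0.975 m from the base axis. Payload 16.7 kg.
Tool frame: the origin (TCP) lies midway between the tips of the shut fingers; the grasp point (between the pads) lies 19 mm behind it; z points along the fingers, y is the line along which they close (so a half turn about z gives the same grasp; the last joint's range is limited). The gripper opens to 85 mm and grips with 20 to 120 N. Pads are 22 mm wide; open, the fingers measure 114 mm over their backs; the gripper's body (76 mm by 85 mm) begins 54 mm behind the grasp point. The pads swing forward as they close: fully open they stand 13 mm farther back than shut.
Start: joints at [0.983, 0.426, 0.074, 1.606, -0.034, 1.111, -0.067], TCP at [0.287, -0.611, 0.191] pointing down, gripper open.
Joint ranges: [-2.85, 2.85], [-0.5, 2.14], [-1.23, 1.37], [0.21, 2.46], [-1.02, 4.16], [0.16, 2.05], [-2.73, 2.73]. Speed limits (rad/s): [1.89, 1.89, 2.39, 2.39, 3.01, 3.01, 3.01].

### API

Orientations are given as a unit quaternion [w, x, y, z].
In Python, from bench import manip gives the robot as it stands.
- The arm moves only by the tool play_rows, never from a script. Its argument "plan" is a list of rows, each a list of 3 entries, a list of its own where there are three numbers: the turn, a rotation vector about the tool's x, y, z in degrees, then the shift along the tool's x, y, z in cm, then the opening, from 0 (shut) to 1 (fully open). In form: [[[wx, wy, wz], [x, y, z], gripper], ...]. A call has 1 to 12 rows; each row is the pose to reach, as a shift and turn from the pose commanded when the call began, along the tool's axes at that moment; what a row does not reach only later rows make up. A row lasts 1/8 s, in which the tool goes at most 62.5 mm and 10.7 degrees, less where a joint would pass 70% of its speed; a pose out of reach is approached as far as the arm can. A call with a gripper value outside its range is refused whole. The fingers move at their own pace and stop on an object; "force" is the grip in N (left out, the last holds). Time passes only in rows, so rows that repeat a pose let the fingers close. It gives the time, the measured TCP pose, the force, the opening and the grip force at its end, in the units of the state.
- manip.read_state(): the state, without advancing time (a new reading comes with each control period).
- manip.camera(name): name is "side" or "top" or "wrist"; returns the picture (384x512x3 uint8, red, green, blue); there is no depth.
- manip.calibration(name): a dict with "fov_y" (degrees; the focal length in pixels is half the picture's height over the tangent of half this angle, whatever the lens; pixels are square), "cx", "cy" (the principal point, pixels), "origin" and "rotation" of the camera in the world; the wrist camera has in their place "T_tool_cam" (4x4, takes a point from camera to tool coordinates, whose origin is the TCP and whose axes are the flange's). Camera axes: x right, y up, looking along -z (the intrinsics and any distortion apply to the point x, -y, -z); pixel columns grow to the right and rows downward; lengths in m; the calibration is good to about 2 mm. A picture is of the moment at which its call begins: read the wrist's pose just before it. calibration takes no time and is no camera call.
- manip.sign_off(): hands the job in; it is judged then, once.
The state is a dict: "time_s": time; "qpos": joint angles; "joint_velocities": joint speeds; "joint_torque": joint torques, N m; "position": TCP position; "ee_rot": TCP orientation; "force": force on the tool from outside, world axes, zero at the start; "ft_torque": the same for the moment, N m; "width": opening from 0.0 (shut) to 1.0 (fully open); "finger_force": force on a finger pad.
Only numpy, scipy, OpenCV 4.12 (cv2) and the standard library are available. Lean on these libraries where they do the work, as an engineer would, in place of code of your own. Each camera call takes 0.05 s, during which the arm holds its last target. There are 200 camera calls.

## Working session

There is one attempt and no reset: what is moved stays moved. The work goes in short steps, Python scripts to look and compute and a tool call to move; the robot and the scene stay as the last step left them, time stands still between calls to the robot, and variables do not carry over. Pictures are saved under pics/ and viewed, at most 10 in all, crops included, and the job is handed in when it is done.

Besides the shell and the picture viewer there is one more tool, called after "Call:" by a JSON object that holds its "api" and its "payload". play_rows: Moves the arm, as the interface text tells. Its arguments: {"type":"object","properties":{"plan":{"type":"array"},"force":{"type":"number"}},"required":["plan"]}

```bash
ls; mkdir -p pics
python3 - <<'E'
from bench import manip
import cv2,numpy as np
s=manip.read_state();print(s)
for n in("side","top","wrist"):
    c=manip.calibration(n);print(n,c)
ims=[manip.camera(n)[:,:,::-1] for n in("side","top")]
cv2.imwrite("pics/side0.png",ims[0]);cv2.imwrite("pics/top0.png",ims[1])
cv2.imwrite("pics/a.png",cv2.resize(np.vstack(ims),(0,0),fx=.78,fy=.78))
E
```

```text
pics
{'time_s': 0.0, 'qpos': array([ 0.98247852,  0.42672268,  0.07389334,  1.60659224, -0.03413407,
        1.11081484, -0.06711686]), 'joint_velocities': array([ 0.00098637,  0.00052715,  0.00128049, -0.00208785, -0.00159032,
        0.00055501,  0.00023245]), 'joint_torque': array([-9.13344174e-04, -9.49817991e+01,  3.76030549e+00, -4.63515508e+01,
        1.91899535e-02,  9.96513030e-03,  1.04071514e-06]), 'position': array([ 0.28655024, -0.61065584,  0.19072463]), 'ee_rot': array([-6.12835779e-04,  9.76037160e-01,  2.17602974e-01, -1.77897635e-04]), 'force': array([ 0.06325291, -0.13721336, -0.17565727]), 'ft_torque': array([ 0.02753352,  0.01314815, -0.00492267]), 'finger_force': 0.0, 'width': 1.0004698750710042}
side {'fov_y': 53.912705379497645, 'cx': 256.0655153396859, 'cy': 193.33546008398798, 'origin': array([0.25098748, 0.45544108, 0.68467002]), 'rotation': array([-0.25242143, -0.10629623,  0.39753544,  0.87575688])}
top {'fov_y': 42.53002140472136, 'cx': 263.6046109521961, 'cy': 190.0889768532758, 'origin': array([ 0.52820085, -0.08129665,  1.27236092]), 'rotation': array([-0.70644701, -0.0154602 ,  0.02715999,  0.70707562])}
wrist {'fov_y': 60.02796899409569, 'cx': 262.8154247196376, 'cy': 194.3538736808506, 'T_tool_cam': array([[ 2.50676026e-04,  9.64333723e-01,  2.64689265e-01,
         6.54702746e-02],
       [ 9.99999934e-01, -3.10984291e-04,  1.85941163e-04,
         9.02319251e-04],
       [ 2.61623537e-04,  2.64689201e-01, -9.64333738e-01,
        -1.81908243e-01],
       [ 0.00000000e+00,  0.00000000e+00,  0.00000000e+00,
         1.00000000e+00]])}
```

View pics/side0.png

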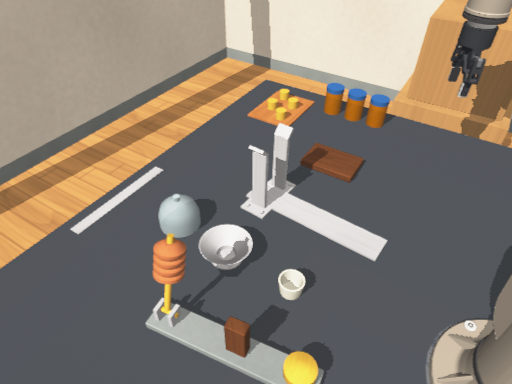

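View pics/top0.png

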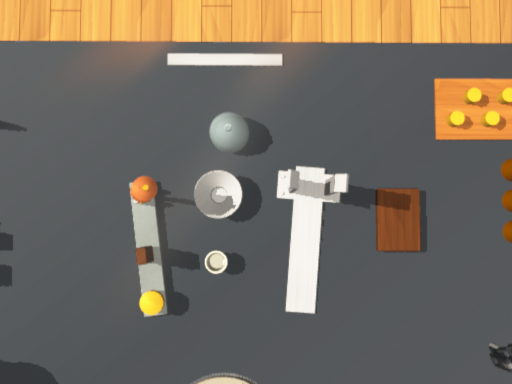

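```bash
cat > h.py <<'E'
import numpy as np,cv2
from scipy.spatial.transform import Rotation as R
from bench import manip
def rot(q): return R.from_quat(np.roll(q,-1))
CAL={n:manip.calibration(n) for n in("side","top")}
def ray(n,u,v):
    c=CAL[n];f=192/np.tan(np.radians(c["fov_y"]/2))
    d=rot(c["rotation"]).apply([(u-c["cx"])/f,-(v-c["cy"])/f,-1]);return c["origin"],d
def plane(n,u,v,z):
    o,d=ray(n,u,v);return o+d*(z-o[2])/d[2]
def tri(a,b):   # a pixel in top, b pixel in side -> point, gap
    o1,d1=ray("top",*a);o2,d2=ray("side",*b)
    t=np.linalg.lstsq(np.c_[d1,-d2],o2-o1,rcond=None)[0]
    p,q=o1+d1*t[0],o2+d2*t[1];return (p+q)/2,np.linalg.norm(p-q)
def proj(n,p):
    c=CAL[n];f=192/np.tan(np.radians(c["fov_y"]/2))
    x=rot(c["rotation"]).inv().apply(np.array(p)-c["origin"]);return np.array([c["cx"]-f*x[0]/x[2],c["cy"]+f*x[1]/x[2]])
E
python3 - <<'E'
import cv2,numpy as np
t=cv2.imread("pics/top0.png");s=cv2.imread("pics/side0.png")
k=dict(interpolation=cv2.INTER_CUBIC)
A=cv2.resize(t[170:325,125:175],None,fx=3.8,fy=3.8,**k)   #190x589
B=cv2.resize(t[160:315,272:352],None,fx=3.8,fy=3.8,**k) #304
C=cv2.resize(s[290:384,140:330],None,fx=1.6,fy=1.6,**k)
C=cv2.resize(s[300:384,200:300],(300,252),**k)
D=cv2.resize(s[115:260,240:390],(300,290),**k)
E=np.vstack([C,D,np.zeros((47,300,3),np.uint8)])
cv2.imwrite("pics/crop1.png",np.hstack([A,B,E])) 
for n,i in(("top",t),("side",s)):
    h=cv2.cvtColor(i,cv2.COLOR_BGR2HSV)
    for nm,p in (("post",(144,256) if n=="top" else (237,330)),("sole",(150,275) if n=="top" else (200,338)),("rack",(300,260) if n=="top" else (340,225)),("cham",(140,190) if n=="top" else (168,262)),("bowl",(152,302) if n=="top" else (300,366))):
        print(n,nm,h[p[1],p[0]])
E
```

```text
top post [ 11 156 142]
top sole [ 38  20 189]
top rack [ 23   8 247]
top cham [ 13 173 249]
top bowl [ 26 194 254]
side post [ 11 159 141]
side sole [ 55   8 186]
side rack [ 12   6 230]
side cham [ 13 154 244]
side bowl [ 26 169 246]
```

View pics/crop1.png

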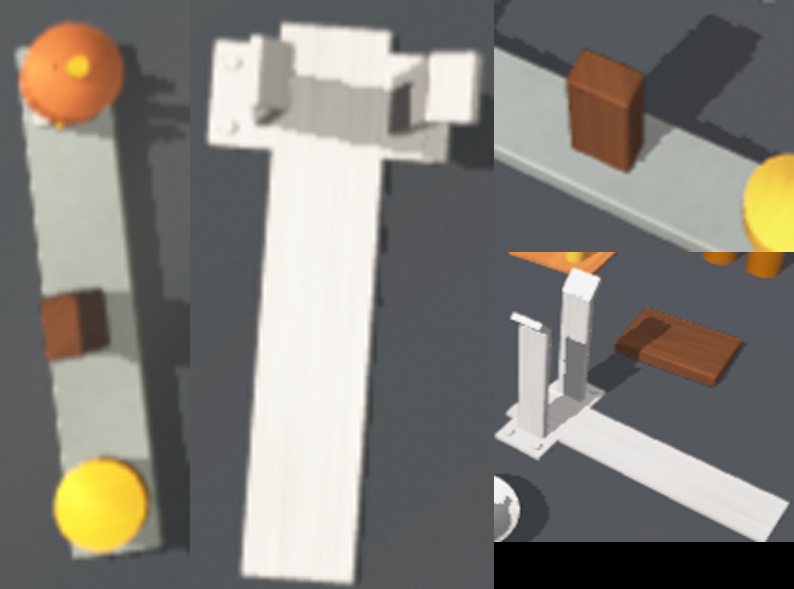

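Run:
```python
from h import *
np.set_printoptions(precision=4,suppress=True)
print("post top tri",tri((141.2,255.9),(237.3,325.6)), "plane z=.1",plane("top",141.2,255.9,.1),plane("side",237.3,325.6,.1))
a,b=plane("top",130.26,185.8,.018),plane("top",144.2,316.6,.018)
c=plane("top",125+160/3.8,170+546/3.8,.018)
print("sole left edge",a,b,"len",np.linalg.norm(a-b),"yaw",np.arctan2((a-b)[1],(a-b)[0]),"near right",c,np.linalg.norm(c-b))
P=[plane("top",*p,.006) for p in((285.4,311.05),(315.2,313.4),(324.6,168.7),(295.9,166.3))]
P=np.array(P);print(P,[np.linalg.norm(P[i]-P[(i+1)%4]) for i in range(4)])
d=(P[3]+P[2]-P[0]-P[1])/2;print("rack yaw",np.arctan2(d[1],d[0]))
u=d/np.linalg.norm(d);cen=P.mean(0);print("rack origin",cen-u*.015)
s=cv2.imread("pics/side0.png");h=cv2.cvtColor(s,cv2.COLOR_BGR2HSV)
m=((h[:,:,1]<25)&(h[:,:,2]>150)).astype(np.uint8);n,l,st,_=cv2.connectedComponentsWithStats(m)
k=l[225,340];ct=cv2.findContours((l==k).astype(np.uint8),cv2.RETR_EXTERNAL,cv2.CHAIN_APPROX_NONE)[0][0]
ap=cv2.approxPolyDP(ct,3,True)[:,0];print("side rack poly",ap.tolist())
```

```text
post top tri (array([0.4438, 0.188 , 0.0978]), np.float64(4.8719829593247395e-06)) plane z=.1 [0.444  0.1874 0.1   ] [0.4431 0.189  0.1   ]
sole left edge [0.6149 0.2363 0.018 ] [0.2873 0.1967 0.018 ] len 0.33000398634812556 yaw 0.12011170191327335 near right [0.2943 0.1398 0.018 ] 0.05740840424511917
[[ 0.2973 -0.1572  0.006 ]
 [ 0.291  -0.2328  0.006 ]
 [ 0.6599 -0.26    0.006 ]
 [ 0.6661 -0.1858  0.006 ]] [np.float64(0.07592845786576732), np.float64(0.3698918973607538), np.float64(0.0744758744899834), np.float64(0.36998161776218147)]
rack yaw -0.07550005775494956
rack origin [ 0.4636 -0.2078  0.006 ]
side rack poly [[249, 145], [253, 150], [252, 189], [242, 208], [261, 218], [273, 209], [373, 260], [385, 239], [289, 194], [294, 185], [287, 182], [284, 190], [274, 186], [275, 158], [286, 159], [291, 127], [279, 124], [274, 132], [272, 178], [267, 182], [265, 207], [266, 156]]
```

```bash
cat >> h.py <<'E'
def pose(x,y,z,yaw,roll=0): # tool pose with tool x along yaw, rolled about stand x
    return R.from_euler('z',yaw)*R.from_euler('x',roll)*R.from_euler('x',np.pi),np.array([x,y,z])
def rel(c,t): # row from commanded pose c to t
    r=c[0].inv();return np.round(np.degrees((r*t[0]).as_rotvec()),1).tolist(),np.round(r.apply(t[1]-c[1])*100,2).tolist()
def meas():
    s=manip.read_state();return (rot(s["ee_rot"]),s["position"]),s
E
python3 - <<'E'
from h import *
np.set_printoptions(precision=4,suppress=True)
for t,s in(((285.4,311.05),(374,257.5)),((315.2,313.4),(385.5,239.5))): print(tri(t,s))
# post tips bases: rack frame check: guard posts inner faces predicted pixels
c,_=meas()
for w in((.42,-.35,.25),(.47,0,.25),(.444,.1878,.20)): print(rel(c,pose(*w,.12)))
Ro=R.from_euler('z',-.0755);
for y in(-.04,.04):
  for x in(.13,.17):
    p=Ro.apply([x,y,.172])+[.4636,-.2078,0];print(x,y,proj("top",p),proj("side",p))
E
```

```text
(array([ 0.3008, -0.1561,  0.0128]), np.float64(0.004617539281024586))
(array([ 0.2946, -0.2318,  0.0056]), np.float64(0.0073323932556258785))
([-0.1, 0.0, 18.3], [23.15, -17.94, -5.9])
([-0.1, 0.0, 18.3], [42.55, -47.5, -5.87])
([-0.1, 0.0, 18.3], [48.17, -65.6, -0.85])
0.13 -0.04 [334.1176 192.0229] [288.467  139.0185]
0.17 -0.04 [335.2808 174.28  ] [274.9737 133.6523]
0.13 0.04 [298.5292 189.3467] [270.0347 154.1264]
0.17 0.04 [299.7723 171.5942] [256.1622 148.1748]
```

Call:
{"api": "play_rows", "payload": {"plan": [[[0, 0, 18.3], [23.2, -17.9, -5.9], 1], [[0, 0, 18.3], [23.2, -17.9, -5.9], 1], [[0, 0, 18.3], [23.2, -17.9, -5.9], 1], [[0, 0, 18.3], [23.2, -17.9, -5.9], 1], [[0, 0, 18.3], [23.2, -17.9, -5.9], 1], [[0, 0, 18.3], [42.5, -47.5, -5.9], 1], [[0, 0, 18.3], [42.5, -47.5, -5.9], 1], [[0, 0, 18.3], [42.5, -47.5, -5.9], 1], [[0, 0, 18.3], [42.5, -47.5, -5.9], 1], [[0, 0, 18.3], [42.5, -47.5, -5.9], 1], [[0, 0, 18.3], [42.5, -47.5, -5.9], 1], [[0, 0, 18.3], [48.2, -65.6, -0.9], 1]]}}

```text
time_s: 1.6
position: [0.4625, 0.0605, 0.2349]
ee_rot: [-0.0, 0.998, 0.059, 0.001]
force: [1.9, 0.2, -0.3]
width: 0.998
finger_force: 0.0
```

Call:
{"api": "play_rows", "payload": {"plan": [[[0, 0, 0], [0, 0, 0], 1], [[0, 0, 0], [0, 0, 0], 1], [[0, 0, 0], [0, 0, 0], 1]]}}

```text
time_s: 1.98
position: [0.4618, 0.0584, 0.2346]
ee_rot: [0.0, 0.998, 0.059, 0.0]
force: [0.4, -0.2, -0.7]
width: 0.995
finger_force: 0.0
```

Run:
```python
from h import *
c,s=meas();print(s["time_s"],c[1],c[0].as_matrix()[:,0])
print(rel(c,pose(.444,.1878,.15,.12)),rel(c,pose(.444,.1878,.056,.12)))
T=c[0].as_matrix();M=np.eye(4);M[:3,:3]=T;M[:3,3]=c[1];np.save("wp.npy",M)
```

```text
1.975 [0.4618357  0.05840377 0.23460714] [9.93078697e-01 1.17450822e-01 7.29310330e-05]
([0.0, -0.0, -0.1], [-0.25, -13.06, 8.46]) ([0.0, -0.0, -0.1], [-0.25, -13.06, 17.86])
```

Call:
{"api": "play_rows", "payload": {"plan": [[[0, 0, 0], [-0.25, -6, 2], 1], [[0, 0, 0], [-0.25, -11, 5], 1], [[0, 0, 0], [-0.25, -13.05, 8], 1], [[0, 0, 0], [-0.25, -13.05, 11], 1], [[0, 0, 0], [-0.25, -13.05, 14], 1], [[0, 0, 0], [-0.25, -13.05, 16.5], 1], [[0, 0, 0], [-0.25, -13.05, 17.85], 1], [[0, 0, 0], [-0.25, -13.05, 17.85], 1], [[0, 0, 0], [-0.25, -13.05, 17.85], 1]]}}

```text
time_s: 3.1
position: [0.4443, 0.1888, 0.0569]
ee_rot: [-0.0, 0.998, 0.059, 0.001]
force: [0.1, 0.9, 0.3]
width: 1.002
finger_force: 0.0
```

Run:
```python
from h import *
c,s=meas();print(s["time_s"],c[1],s["force"],s["ft_torque"])
k=dict(interpolation=cv2.INTER_CUBIC)
a=manip.camera("top")[:,:,::-1];b=manip.camera("side")[:,:,::-1];w=manip.camera("wrist")[:,:,::-1]
cv2.imwrite("pics/b.png",np.hstack([cv2.resize(a[170:330,110:190],(280,560),**k),np.vstack([cv2.resize(b[200:384,120:330],(500,438),**k)[:300],cv2.resize(w,(500,260))])]))
```

```text
3.1 [0.44429141 0.18878955 0.05685785] [0.08425364 0.86936891 0.33360046] [ 0.00538976 -0.01580237 -0.04299194]
```

View pics/b.png

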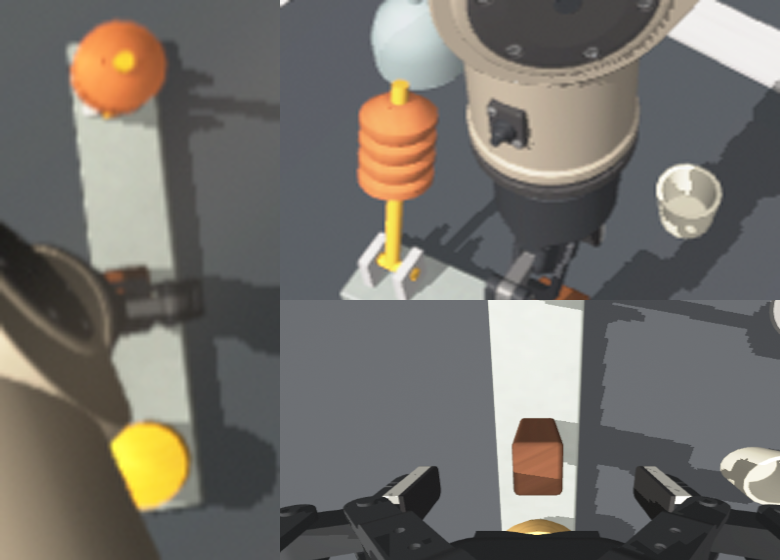

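Call:
{"api": "play_rows", "payload": {"plan": [[[0, 0, 0], [0, 0, 0], 0], [[0, 0, 0], [0, 0, 0], 0], [[0, 0, 0], [0, 0, 0], 0], [[0, 0, 0], [0, 0, 0], 0], [[0, 0, 0], [0, 0, 0], 0], [[0, 0, 0], [0, 0, 0], 0], [[0, 0, 0], [0, 0, 0], 0]], "force": 80}}

```text
time_s: 4.12
position: [0.4437, 0.1884, 0.0564]
ee_rot: [0.0, 0.998, 0.06, 0.0]
force: [-3.7, -2.3, 11.1]
width: 0.24
finger_force: 78.0
```

```bash
cat >> h.py <<'E'
def blob(im,exp):
    h=cv2.cvtColor(im,cv2.COLOR_RGB2HSV);H,S,V=[h[:,:,i].astype(int) for i in range(3)]
    yy,xx=np.mgrid[:384,:512];near=(np.hypot(xx-exp[0],yy-exp[1])<45)
    cop=near&(H>=3)&(H<=19)&(S>110)&(V>165)
    def big(m):
        n,l,st,ce=cv2.connectedComponentsWithStats(m.astype(np.uint8))
        return l==1+np.argmax(st[1:,4])
    cop=big(cop);yel=near&(H>=21)&(H<=32)&(S>110)&(V>140)
    return cop,yel,xx,yy
def lean(G,off=0.0569): # G: TCP pose (rot,pos); off: TCP height over sole underside
    rs=G[0]*R.from_euler('x',np.pi)          # stand axes
    hin=G[1]+rs.apply([.150,0,.040-off])
    out={}
    for n in("top","side"):
        im=manip.camera(n);e=proj(n,hin+rs.apply([0,0,.118]))
        cop,yel,xx,yy=blob(im,e)
        hull=cv2.convexHull(np.argwhere(cop)[:,::-1].astype(np.int32));hm=np.zeros((384,512),np.uint8)
        cv2.fillConvexPoly(hm,hull,1)
        t=yel&((cv2.dilate(hm,np.ones((7,7)))>0) if n=="top" else (yy<np.argwhere(cop)[:,0].min()+4)&(abs(xx-xx[cop].mean())<14))
        M=cv2.moments(hm,True);cc=(M['m10']/M['m00'],M['m01']/M['m00'])
        out[n]=(np.array(cc),np.array([xx[t].mean(),yy[t].mean()]),hm.sum(),t.sum())
    res=[]
    for i in(0,1):
        p,g=tri(out["top"][i],out["side"][i]);q=rs.inv().apply(p-hin)
        res.append((np.round(np.arctan2(-q[1],q[2]),4),np.round(q*1000,1).tolist(),round(g*1000,1)))
    return res,[(o[2],o[3]) for o in out.values()]
E
python3 - <<'E'
from h import *
c,s=meas();print(s["time_s"],c[1],s["force"],s["ft_torque"],s["width"],s["finger_force"])
print(lean(c)); c,s=meas();print(s["ft_torque"])
E
```

```text
4.125 [0.4436845  0.18843886 0.0563894 ] [-3.71533618 -2.30434528 11.09735755] [-0.68944181  0.67538774  0.03453099] 0.23977997414815336 78.04210809466895
([(np.float64(0.2669), [1.6, -31.0, 113.2], np.float64(0.4)), (np.float64(0.2927), [1.9, -47.9, 159.0], np.float64(1.4))], [(np.uint64(521), np.int64(20)), (np.uint64(1288), np.int64(37))])
[-0.66420324  0.6785104   0.06414566]
```

Call:
{"api": "play_rows", "payload": {"plan": [[[0, 0, 0], [0, 0, -1], 0], [[0, 0, 0], [0, 0, -4], 0], [[0, 0, 0], [0, 0, -8], 0], [[0, 0, 0], [0, 0, -12], 0], [[0, 0, 0], [0, 0, -16], 0], [[0, 0, 0], [0, 0, -20], 0], [[0, 0, 0], [0, 0, -22.5], 0], [[0, 0, 0], [0, 0, -23], 0], [[0, 0, 0], [0, 0, -23], 0], [[0, 0, 0], [0, 0, -23], 0]]}}

```text
time_s: 5.48
position: [0.443, 0.1884, 0.2847]
ee_rot: [0.0, 0.998, 0.06, -0.001]
force: [-1.0, 0.6, -8.6]
width: 0.238
finger_force: 79.7
```

```bash
cat > ctl.py <<'E'
import numpy as np
from scipy.optimize import minimize
I,K,C,ML=.0030,.17,.06,.0251
def sim(q,dq,ph,rolls,vy=None,mgl=.25,tau=.05,wall=True):
    """rolls: commanded roll (rad) per 1/8 s row; vy: hinge y-velocity (stand +y) per row end. returns q at row ends, final dq, theta"""
    dt=.005;n=25;p0=ph;f=ph;df=0.;th=q+ph;dth=dq;out=[];vp=0
    vy=np.zeros(len(rolls)) if vy is None else vy
    for r,v in zip(rolls,vy):
        a=(v-vp)/.125
        for i in range(n):
            cmd=p0+(r-p0)*(i+1)/n;nf=f+(cmd-f)*dt/tau;df=(nf-f)/dt;f=nf
            acc=(mgl*th-K*(th-f)-C*(dth-df)+ML*a)/I
            dth+=acc*dt;th+=dth*dt
            if wall and abs(th-f)>.3: th=f+np.sign(th-f)*.3;dth=df
        p0=r;vp=v;out.append(th-f)
    return np.array(out),dth-df,th
def plan(q,dq,ph,N,vy=None,hold=2,mgl=.25,w=.02):
    """roll per row: last `hold` rows level, end with q on the stable manifold, small rolls and small lean"""
    def full(x): return np.r_[x,np.zeros(hold)]
    def cost(x):
        r=full(x);o,d,t=sim(q,dq,ph,r,vy,mgl);d2=np.diff(np.r_[ph,r])
        return 400*(o[-1]**2+(d/4)**2)+w*10*(r@r)+w*30*(d2@d2)+3*w*(o@o)
    x=minimize(cost,np.full(N-hold,-.5*q),method="Powell",bounds=[(-.16,.16)]*(N-hold),options=dict(maxiter=40,xtol=1e-4,ftol=1e-6)).x
    return full(x)
def show(q,dq,ph,r,vy=None):
    print("roll deg",np.round(np.degrees(r),1).tolist())
    for m in(.225,.25,.275): o,d,t=sim(q,dq,ph,r,vy,m);print(m,np.round(o,3).tolist(),round(d,3))
E
python3 - <<'E'
from h import *;import ctl
np.set_printoptions(precision=4,suppress=True)
c,s=meas();print(s["time_s"],c[1],c[0].as_matrix()[:,0],s["force"],s["ft_torque"],s["joint_velocities"])
print(lean(c),(c[0]*R.from_euler('x',np.pi)).as_euler('zyx'))
for a,n in((.14,8),(.14,7),(.14,9)):
    r=np.r_[-a/2,[-a]*n,-a/2,np.zeros(11-n-1)][:12];ctl.show(.3,0,0,r)
r=ctl.plan(.3,0,0,12);ctl.show(.3,0,0,r)
E
```

```text
5.475 [0.443  0.1884 0.2847] [ 0.9929  0.1192 -0.0021] [-1.0123  0.6205 -8.5744] [ 0.0607 -0.0053  0.0016] [ 0.0009  0.0011  0.0003 -0.0056 -0.0016  0.0021 -0.0005]
 ** On entry to DLASCL parameter number  4 had an illegal value
 ** On entry to DLASCL parameter number  4 had an illegal value
 ** On entry to DLASCL parameter number  4 had an illegal value
 ** On entry to DLASCL parameter number  4 had an illegal value
 ** On entry to DLASCL parameter number  5 had an illegal value
 ** On entry to DLASCL parameter number  4 had an illegal valueh.py:44: RuntimeWarning: Mean of empty slice.
  out[n]=(np.array(cc),np.array([xx[t].mean(),yy[t].mean()]),hm.sum(),t.sum())
  ret = ret.dtype.type(ret / rcount)
Traceback (most recent call last):
  File "h.py", line 47, in lean
    p,g=tri(out["top"][i],out["side"][i]);q=rs.inv().apply(p-hin)
        ~~~^^^^^^^^^^^^^^^^^^^^^^^^^^^^^^
  File "h.py", line 13, in tri
    t=np.linalg.lstsq(np.c_[d1,-d2],o2-o1,rcond=None)[0]
      ~~~~~~~~~~~~~~~^^^^^^^^^^^^^^^^^^^^^^^^^^^^^^^^
numpy.linalg.LinAlgError: SVD did not converge in Linear Least Squares
```

View images.

Run:
```python
from h import *;import ctl
c,s=meas();hin=c[1]+(c[0]*R.from_euler('x',np.pi)).apply([.15,0,-.0169])
a=manip.camera("top");b=manip.camera("side")
print(proj("top",hin+[0,0,.118]),proj("side",hin+[0,0,.118]))
cv2.imwrite("pics/d.png",np.hstack([a[100:384,0:260],b[100:384,0:300]])[:,:,::-1])
for a,n in((.14,6),(.14,7),(.14,8)):
    r=np.r_[-a/2,[-a]*n,-a/2,np.zeros(10)][:12];ctl.show(.3,0,0,r)
r=ctl.plan(.3,0,0,12);ctl.show(.3,0,0,r)
```

```text
[ 94.83726502 184.36216595] [130.3043184  165.18557414]
roll deg [-4.0, -8.0, -8.0, -8.0, -8.0, -8.0, -8.0, -4.0, 0.0, 0.0, 0.0, 0.0]
0.225 [0.3, 0.298, 0.257, 0.216, 0.174, 0.128, 0.076, 0.004, -0.04, -0.037, -0.037, -0.041] -0.035
0.25 [0.3, 0.3, 0.267, 0.234, 0.199, 0.158, 0.111, 0.04, -0.002, 0.005, 0.01, 0.012] 0.016
0.275 [0.3, 0.3, 0.274, 0.249, 0.223, 0.19, 0.15, 0.087, 0.053, 0.071, 0.09, 0.111] 0.181
roll deg [-4.0, -8.0, -8.0, -8.0, -8.0, -8.0, -8.0, -8.0, -4.0, 0.0, 0.0, 0.0]
0.225 [0.3, 0.298, 0.257, 0.216, 0.174, 0.128, 0.076, 0.019, -0.061, -0.112, -0.117, -0.127] -0.102
0.25 [0.3, 0.3, 0.267, 0.234, 0.199, 0.158, 0.111, 0.055, -0.025, -0.078, -0.084, -0.095] -0.11
0.275 [0.3, 0.3, 0.274, 0.249, 0.223, 0.19, 0.15, 0.102, 0.027, -0.02, -0.019, -0.019] -0.023
roll deg [-4.0, -8.0, -8.0, -8.0, -8.0, -8.0, -8.0, -8.0, -8.0, -4.0, 0.0, 0.0]
0.225 [0.3, 0.298, 0.257, 0.216, 0.174, 0.128, 0.076, 0.019, -0.046, -0.133, -0.192, -0.207] -0.116
0.25 [0.3, 0.3, 0.267, 0.234, 0.199, 0.158, 0.111, 0.055, -0.01, -0.101, -0.167, -0.189] -0.175
0.275 [0.3, 0.3, 0.274, 0.249, 0.223, 0.19, 0.15, 0.102, 0.042, -0.046, -0.109, -0.128] -0.15
roll deg [-3.6, -5.4, -5.8, -5.1, 3.2, 9.2, 9.2, 9.2, 9.2, 3.9, 0.0, 0.0]
0.225 [0.3, 0.297, 0.283, 0.263, 0.22, 0.258, 0.3, 0.3, 0.3, 0.3, 0.3, 0.3] 0.0
0.25 [0.3, 0.3, 0.295, 0.287, 0.257, 0.3, 0.3, 0.3, 0.3, 0.3, 0.3, 0.3] 0.0
0.275 [0.3, 0.3, 0.3, 0.3, 0.282, 0.3, 0.3, 0.3, 0.3, 0.3, 0.3, 0.3] 0.0
```

View pics/d.png

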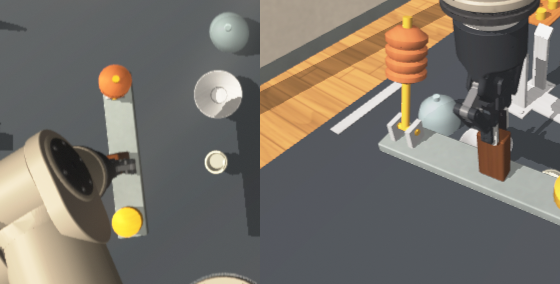

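```bash
cat >> h.py <<'E'
from scipy.optimize import minimize_scalar
def lean1(G,off=0.0565):
    """lean q (rad) from the brass tip in the top view, radius known; also copper hull centre"""
    rs=G[0]*R.from_euler('x',np.pi);hin=G[1]+rs.apply([.150,0,.040-off])
    e=proj("top",hin+rs.apply([0,0,.118]))
    cop,yel,xx,yy=blob(manip.camera("top"),e)
    hull=cv2.convexHull(np.argwhere(cop)[:,::-1].astype(np.int32));hm=np.zeros((384,512),np.uint8);cv2.fillConvexPoly(hm,hull,1)
    t=yel&(cv2.dilate(hm,np.ones((3,3)))>0)
    M=cv2.moments(hm,True);out=[]
    for px,r in((np.array([xx[t].mean(),yy[t].mean()]),.164),(np.array([M['m10'],M['m01']])/M['m00'],.130)):
        f=lambda q:np.linalg.norm(proj("top",hin+rs.apply([0,-r*np.sin(q),r*np.cos(q)]))-px)
        m=minimize_scalar(f,bounds=(-.6,.6),method="bounded");out+=[round(m.x,4),round(m.fun,2)]
    return out,int(t.sum()),int(hm.sum())
E
python3 - <<'E'
from h import *
c,s=meas();print(s["time_s"],c[1],(c[0]*R.from_euler('x',np.pi)).as_euler('zyx'))
print(lean1(c),s["ft_torque"])
E
```

```text
5.675 [0.44339497 0.18862415 0.28541297] [ 0.11950514  0.00100477 -0.00021236]
([np.float64(0.2964), np.float64(0.15), np.float64(0.2714), np.float64(0.4)], 36, 815) [ 0.07720592 -0.03686108  0.01361298]
```

Call:
{"api": "play_rows", "payload": {"plan": [[[-4, 0, 0], [0, 0, 0], 0], [[-8, 0, 0], [0, 0, 0], 0], [[-8, 0, 0], [0, 0, 0], 0], [[-8, 0, 0], [0, 0, 0], 0], [[-8, 0, 0], [0, 0, 0], 0], [[-8, 0, 0], [0, 0, 0], 0], [[-8, 0, 0], [0, 0, 0], 0], [[-4, 0, 0], [0, 0, 0], 0], [[0, 0, 0], [0, 0, 0], 0], [[0, 0, 0], [0, 0, 0], 0]]}}

```text
time_s: 6.98
position: [0.444, 0.1872, 0.2862]
ee_rot: [0.0, 0.998, 0.058, 0.0]
force: [-0.9, -0.3, -8.0]
width: 0.235
finger_force: 79.7
```

```bash
cat > now.py <<'E'
from h import *
def now():
    L=[]
    for i in range(2):
        c,s=meas();l=lean1(c);L.append((s["time_s"],l[0][0]+.004,l[0][2]))
        print(round(s["time_s"],3),np.round(c[1],4).tolist(),np.round((c[0]*R.from_euler('x',np.pi)).as_euler('zyx'),4).tolist(),l,np.round(s["ft_torque"],3).tolist())
    return L
E
python3 - <<'E'
from now import *;now()
E
```

```text
6.975 [0.444, 0.1872, 0.2862] [0.1166, -0.0005, -0.0007] ([np.float64(-0.0366), np.float64(0.79), np.float64(-0.0533), np.float64(0.84)], 44, 897) [-0.088, -0.029, 0.023]
7.025 [0.4438, 0.1879, 0.2862] [0.1179, -0.0004, -0.0016] ([np.float64(-0.0305), np.float64(0.78), np.float64(-0.0614), np.float64(1.28)], 43, 852) [-0.003, -0.01, 0.011]
```

```bash
cat > ctl.py <<'E'
import numpy as np
from scipy.optimize import lsq_linear
I,K,C,ML=.0030,.17,.06,.0251
def sim(q,dq,rolls,vy,mgl=.24,tau=.05):
    dt=.005;n=25;p0=0;f=0.;th=q;dth=dq;out=[];vp=0;al=0
    for r,v in zip(rolls,vy):
        for i in range(n):
            al+=((v-vp)/.125-al)*dt/tau
            nf=f+(p0+(r-p0)*(i+1)/n-f)*dt/tau;df=(nf-f)/dt;f=nf
            dth+=(mgl*th-K*(th-f)-C*(dth-df)+ML*al)/I*dt;th+=dth*dt
        p0=r;vp=v;out.append(th-f)
    return np.array(out),dth-df
def plan(q,D=0.,N=12,hold=3,dq=None,qt=0.,lo=.1):
    """q now, D hinge travel along stand y (m); level at both ends. Prints rows: roll deg, travel fraction"""
    dq=1.1*q if dq is None else dq
    m=N-hold;s=np.r_[np.arange(1,N-1)/(N-2),1,1];g=10*s**3-15*s**4+6*s**5
    vy=D*np.where(s<1,30*s**2*(1-s)**2,0)/((N-2)*.125)
    F=lambda x:(lambda o,d:np.r_[20*(o[-1]-qt),5*d,.3*o])(*sim(q,dq,np.r_[x,np.zeros(hold)],vy))
    b=F(np.zeros(m));A=np.array([F(e)-b for e in np.eye(m)]).T
    Df=(np.eye(m+1,m)-np.eye(m+1,m,-1))
    x=lsq_linear(np.vstack([A,.5*np.eye(m),.6*Df]),np.r_[-b,np.zeros(2*m+1)],(-lo,lo)).x
    r=np.round(np.r_[np.degrees(x),np.zeros(hold)],1)
    print("roll",r.tolist());print("frac",np.round(g,3).tolist())
    for mg in(.225,.24,.255): o,d=sim(q,dq,np.radians(r),vy,mg);print(mg,np.round(o,3).tolist(),round(d,3))
E
python3 - <<'E'
import ctl
ctl.plan(-.032,-.141)
E
```

```text
roll [2.4, 2.9, 2.6, 2.0, 1.3, 0.7, 0.2, 0.0, 0.2, 0.0, 0.0, 0.0]
frac [0.009, 0.058, 0.163, 0.317, 0.5, 0.683, 0.837, 0.942, 0.991, 1.0, 1.0, 1.0]
0.225 [-0.05, -0.051, -0.053, -0.058, -0.062, -0.06, -0.05, -0.034, -0.014, 0.006, 0.015, 0.018] 0.018
0.24 [-0.05, -0.052, -0.055, -0.061, -0.065, -0.065, -0.057, -0.043, -0.026, -0.007, -0.0, 0.001] 0.003
0.255 [-0.051, -0.053, -0.057, -0.063, -0.069, -0.071, -0.066, -0.055, -0.041, -0.025, -0.022, -0.024] -0.03
```

Call:
{"api": "play_rows", "payload": {"plan": [[[2.4, 0, 0.03], [-0.01, 0.12, 0], 0], [[2.9, 0, 0.2], [-0.05, 0.77, 0], 0], [[2.6, 0, 0.6], [-0.15, 2.15, 0], 0], [[2.0, 0, 1.2], [-0.3, 4.18, 0], 0], [[1.3, 0, 1.85], [-0.45, 6.6, 0], 0], [[0.7, 0, 2.5], [-0.6, 9.02, 0], 0], [[0.2, 0, 3.1], [-0.75, 11.05, 0], 0], [[0, 0, 3.5], [-0.85, 12.43, 0], 0], [[0.2, 0, 3.67], [-0.89, 13.08, 0], 0], [[0, 0, 3.7], [-0.9, 13.2, 0], 0], [[0, 0, 3.7], [-0.9, 13.2, 0], 0]]}}

```text
time_s: 8.45
position: [0.4504, 0.0571, 0.2861]
ee_rot: [-0.0, 1.0, 0.028, 0.0]
force: [-0.5, 0.1, -8.0]
width: 0.234
finger_force: 79.7
```

Run:
```python
from now import *;import ctl
L=now();q=np.mean([l[1] for l in L]);print(q);ctl.plan(q,-.141)
```

```text
8.45 [0.4504, 0.0571, 0.2861] [0.0555, -0.0001, 0.0002] ([np.float64(0.0523), np.float64(0.64), np.float64(0.0404), np.float64(1.03)], 38, 833) [-0.025, 0.023, -0.012]
8.5 [0.4504, 0.0572, 0.286] [0.0557, -0.0, 0.0002] ([np.float64(0.0526), np.float64(0.66), np.float64(0.0442), np.float64(0.77)], 38, 858) [0.001, -0.021, 0.037]
0.05645
roll [-0.7, -0.8, -0.7, -0.7, -0.9, -1.0, -1.0, -0.8, -0.2, 0.0, 0.0, 0.0]
frac [0.009, 0.058, 0.163, 0.317, 0.5, 0.683, 0.837, 0.942, 0.991, 1.0, 1.0, 1.0]
0.225 [0.062, 0.047, 0.02, -0.007, -0.028, -0.041, -0.044, -0.037, -0.025, -0.01, -0.002, -0.001] 0.003
0.24 [0.063, 0.05, 0.025, -0.002, -0.023, -0.036, -0.041, -0.035, -0.024, -0.01, -0.002, -0.001] 0.002
0.255 [0.064, 0.053, 0.029, 0.004, -0.016, -0.03, -0.035, -0.03, -0.02, -0.006, 0.002, 0.004] 0.008
```

Call:
{"api": "play_rows", "payload": {"plan": [[[-0.7, 0, 0.03], [0, 0.12, 0], 0], [[-0.8, 0, 0.2], [0, 0.77, 0], 0], [[-0.7, 0, 0.6], [0, 2.15, 0], 0], [[-0.7, 0, 1.2], [0, 4.2, 0], 0], [[-0.9, 0, 1.85], [-0.05, 6.65, 0], 0], [[-1.0, 0, 2.55], [-0.05, 9.1, 0], 0], [[-1.0, 0, 3.15], [-0.1, 11.15, 0], 0], [[-0.8, 0, 3.55], [-0.1, 12.53, 0], 0], [[-0.2, 0, 3.72], [-0.1, 13.2, 0], 0], [[0, 0, 3.75], [-0.1, 13.3, 0], 0], [[0, 0, 3.75], [-0.1, 13.3, 0], 0]]}}

```text
time_s: 9.93
position: [0.4567, -0.0758, 0.286]
ee_rot: [-0.0, 1.0, -0.005, -0.0]
force: [0.2, 0.1, -8.8]
width: 0.233
finger_force: 79.7
```

Run:
```python
from now import *;import ctl
L=now();q=np.mean([l[1] for l in L]);print(q);ctl.plan(q,-.141)
c,s=meas();print(rel(c,pose(.4636,-.2078,.286,-.0755)))
```

```text
9.925 [0.4567, -0.0758, 0.286] [-0.0101, 0.0, 0.0003] ([np.float64(0.0363), np.float64(0.73), np.float64(0.0298), np.float64(0.63)], 38, 837) [0.051, -0.031, -0.042]
9.975 [0.4567, -0.0757, 0.286] [-0.0099, 0.0, 0.0002] ([np.float64(0.0363), np.float64(0.74), np.float64(0.0313), np.float64(0.57)], 37, 836) [0.045, 0.023, -0.006]
0.0403
roll [-0.1, -0.1, -0.1, -0.3, -0.5, -0.7, -0.8, -0.6, -0.1, 0.0, 0.0, 0.0]
frac [0.009, 0.058, 0.163, 0.317, 0.5, 0.683, 0.837, 0.942, 0.991, 1.0, 1.0, 1.0]
0.225 [0.041, 0.029, 0.007, -0.015, -0.034, -0.045, -0.045, -0.037, -0.023, -0.007, 0.001, 0.003] 0.006
0.24 [0.042, 0.031, 0.011, -0.011, -0.03, -0.042, -0.044, -0.037, -0.025, -0.009, -0.002, -0.001] 0.002
0.255 [0.043, 0.034, 0.014, -0.007, -0.026, -0.038, -0.041, -0.035, -0.024, -0.009, -0.002, -0.001] 0.002
([-0.0, -0.0, 3.8], [0.81, 13.2, 0.0])
```

Call:
{"api": "play_rows", "payload": {"plan": [[[-0.1, 0, 0.03], [0, 0.12, 0], 0], [[-0.1, 0, 0.2], [0.05, 0.77, 0], 0], [[-0.1, 0, 0.6], [0.15, 2.15, 0], 0], [[-0.3, 0, 1.2], [0.25, 4.2, 0], 0], [[-0.5, 0, 1.9], [0.4, 6.6, 0], 0], [[-0.7, 0, 2.6], [0.55, 9.0, 0], 0], [[-0.8, 0, 3.2], [0.7, 11.05, 0], 0], [[-0.6, 0, 3.6], [0.75, 12.43, 0], 0], [[-0.1, 0, 3.77], [0.8, 13.1, 0], 0], [[0, 0, 3.8], [0.8, 13.2, 0], 0], [[0, 0, 3.8], [0.8, 13.2, 0], 0]]}}

```text
time_s: 11.4
position: [0.4633, -0.2079, 0.286]
ee_rot: [-0.0, 0.999, -0.038, -0.0]
force: [-0.8, 0.6, -8.2]
width: 0.24
finger_force: 79.7
```

Run:
```python
from now import *;import ctl
L=now();q=np.mean([l[1] for l in L]);print(q);ctl.plan(q,0,N=7,hold=2)
k=dict(interpolation=cv2.INTER_CUBIC)
a=manip.camera("top");b=manip.camera("side");w=manip.camera("wrist")
cv2.imwrite("pics/e.png",np.hstack([cv2.resize(a[140:330,250:370],(360,570),**k),np.vstack([cv2.resize(b[60:280,200:420],(420,420),**k)[:310],cv2.resize(w,(420,260))])])[:,:,::-1])
```

```text
11.4 [0.4633, -0.2079, 0.286] [-0.0764, 0.0001, 0.0003] ([np.float64(-0.005), np.float64(0.39), np.float64(-0.0112), np.float64(0.06)], 39, 932) [0.042, 0.048, -0.019]
11.45 [0.4634, -0.2078, 0.286] [-0.0762, -0.0, 0.0002] ([np.float64(-0.0062), np.float64(0.41), np.float64(-0.0101), np.float64(0.07)], 40, 926) [0.012, -0.002, 0.079]
-0.0015999999999999999
roll [0.1, 0.1, 0.1, 0.0, -0.0, 0.0, 0.0]
frac [0.058, 0.317, 0.683, 0.942, 1.0, 1.0, 1.0]
0.225 [-0.002, -0.001, -0.001, 0.0, 0.0, 0.0, 0.0] 0.0
0.24 [-0.002, -0.002, -0.001, 0.0, 0.0, 0.0, 0.0] 0.0
0.255 [-0.002, -0.002, -0.001, 0.0, 0.0, 0.0, 0.0] 0.0
```

View pics/e.png

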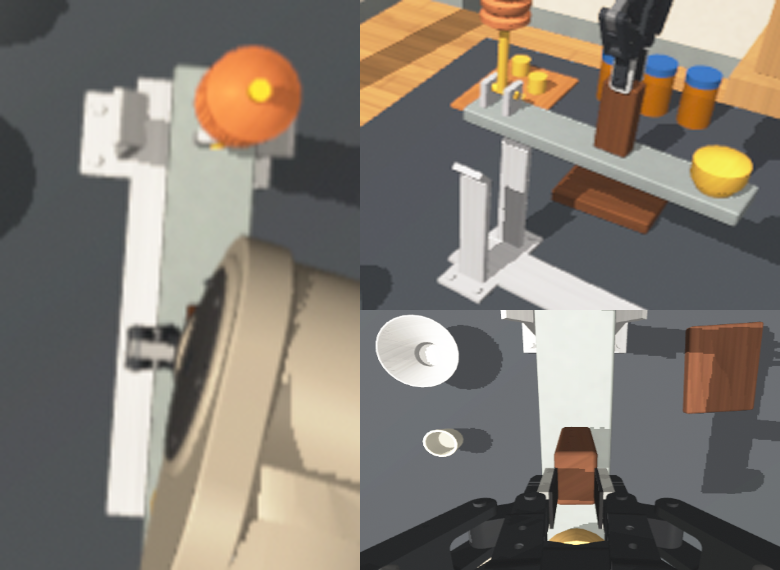

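Call:
{"api": "play_rows", "payload": {"plan": [[[0.1, 0, 0], [0, 0, 0], 0], [[0.1, 0, 0], [0, 0, 0], 0], [[0.1, 0, 0], [0, 0, 0], 0], [[0, 0, 0], [0, 0, 0], 0], [[0, 0, 0], [0, 0, 0], 0], [[0, 0, 0], [0, 0, 0], 0]]}}

```text
time_s: 12.4
position: [0.4633, -0.2084, 0.286]
ee_rot: [-0.0, 0.999, -0.038, -0.0]
force: [0.3, 0.7, -7.2]
width: 0.238
finger_force: 79.7
```

Run:
```python
from now import *;import ctl
L=now();q=np.mean([l[1] for l in L]);print(q);ctl.plan(q,0,N=7,hold=2)
```

```text
12.4 [0.4633, -0.2084, 0.286] [-0.077, 0.0, 0.0001] ([np.float64(-0.002), np.float64(0.29), np.float64(-0.0115), np.float64(0.02)], 42, 931) [0.003, -0.012, -0.012]
12.45 [0.4633, -0.2084, 0.286] [-0.0771, -0.0, 0.0001] ([np.float64(-0.0016), np.float64(0.28), np.float64(-0.0114), np.float64(0.05)], 41, 929) [0.005, -0.005, -0.016]
0.0022
roll [-0.1, -0.1, -0.1, -0.1, 0.0, 0.0, 0.0]
frac [0.058, 0.317, 0.683, 0.942, 1.0, 1.0, 1.0]
0.225 [0.003, 0.002, 0.002, 0.001, -0.0, -0.0, 0.0] 0.0
0.24 [0.003, 0.002, 0.002, 0.001, -0.0, 0.0, 0.0] 0.0
0.255 [0.003, 0.002, 0.002, 0.001, 0.0, 0.0, 0.0] 0.001
```

Call:
{"api": "play_rows", "payload": {"plan": [[[-0.1, 0, 0], [0, 0, 0], 0], [[-0.1, 0, 0], [0, 0, 0], 0], [[-0.1, 0, 0], [0, 0, 0], 0], [[-0.1, 0, 0], [0, 0, 0], 0], [[0, 0, 0], [0, 0, 0], 0], [[0, 0, 0], [0, 0, 0], 0], [[0, 0, 0], [0, 0, 0], 0], [[0, 0, 0], [0, 0, 0], 0], [[0, 0, 0], [0, 0, 0], 0]]}}

```text
time_s: 13.62
position: [0.4633, -0.2084, 0.286]
ee_rot: [-0.0, 0.999, -0.038, -0.0]
force: [0.3, 0.3, -8.2]
width: 0.239
finger_force: 79.7
```

Run:
```python
from now import *;import ctl
L=now();q=np.mean([l[1] for l in L]);print(q);ctl.plan(q,0,N=8,hold=3)
```

```text
13.625 [0.4633, -0.2084, 0.286] [-0.077, 0.0, 0.0001] ([np.float64(-0.0071), np.float64(0.42), np.float64(-0.0135), np.float64(0.04)], 40, 924) [-0.033, -0.022, -0.034]
13.675 [0.4633, -0.2084, 0.286] [-0.077, 0.0, 0.0001] ([np.float64(-0.007), np.float64(0.42), np.float64(-0.0132), np.float64(0.03)], 40, 927) [0.035, -0.033, 0.011]
-0.00305
roll [0.1, 0.2, 0.1, 0.1, 0.1, 0.0, 0.0, 0.0]
frac [0.035, 0.21, 0.5, 0.79, 0.965, 1.0, 1.0, 1.0]
0.225 [-0.004, -0.004, -0.002, -0.001, -0.001, 0.0, 0.0, 0.0] 0.0
0.24 [-0.004, -0.004, -0.002, -0.001, -0.001, 0.0, 0.0, 0.0] -0.0
0.255 [-0.004, -0.004, -0.002, -0.002, -0.001, -0.0, -0.0, -0.0] -0.001
```

Call:
{"api": "play_rows", "payload": {"plan": [[[0.1, 0, 0], [0, 0, 0], 0], [[0.2, 0, 0], [0, 0, 0], 0], [[0.1, 0, 0], [0, 0, 0], 0], [[0.1, 0, 0], [0, 0, 0], 0], [[0.1, 0, 0], [0, 0, 0], 0], [[0, 0, 0], [0, 0, 0], 0], [[0, 0, 0], [0, 0, 0], 0], [[0, 0, 0], [0, 0, 0], 0], [[0, 0, 0], [0, 0, 0], 0], [[0, 0, 0], [0, 0, 0], 0]]}}

```text
time_s: 14.98
position: [0.4633, -0.2084, 0.286]
ee_rot: [-0.0, 0.999, -0.039, 0.0]
force: [0.1, 0.4, -8.1]
width: 0.236
finger_force: 79.7
```

Run:
```python
from now import *;import ctl
L=now();q=np.mean([l[1] for l in L]);print(q);ctl.plan(q,0,N=8,hold=3)
```

```text
14.975 [0.4633, -0.2084, 0.286] [-0.077, -0.0, 0.0001] ([np.float64(-0.0005), np.float64(0.38), np.float64(-0.0067), np.float64(0.03)], 41, 941) [-0.023, -0.017, -0.001]
15.025 [0.4633, -0.2084, 0.286] [-0.077, -0.0, 0.0001] ([np.float64(-0.0), np.float64(0.52), np.float64(-0.0058), np.float64(0.05)], 41, 938) [-0.057, -0.026, -0.031]
0.00375
roll [-0.2, -0.2, -0.2, -0.1, -0.1, 0.0, 0.0, 0.0]
frac [0.035, 0.21, 0.5, 0.79, 0.965, 1.0, 1.0, 1.0]
0.225 [0.005, 0.004, 0.002, 0.0, -0.0, -0.001, -0.001, -0.001] -0.001
0.24 [0.005, 0.004, 0.002, 0.001, -0.0, -0.001, -0.001, -0.001] -0.001
0.255 [0.005, 0.004, 0.003, 0.001, 0.0, -0.001, -0.001, -0.001] -0.002
```

Call:
{"api": "play_rows", "payload": {"plan": [[[-0.2, 0, 0], [0, 0, 0], 0], [[-0.2, 0, 0], [0, 0, 0], 0], [[-0.2, 0, 0], [0, 0, 0], 0], [[-0.1, 0, 0], [0, 0, 0], 0], [[-0.1, 0, 0], [0, 0, 0], 0], [[0, 0, 0], [0, 0, 0], 0], [[0, 0, 0], [0, 0, 0], 0], [[0, 0, 0], [0, 0, 0], 0], [[0, 0, 0], [0, 0, 0], 0], [[0, 0, 0], [0, 0, 0], 0]]}}

```text
time_s: 16.32
position: [0.4633, -0.2084, 0.286]
ee_rot: [-0.0, 0.999, -0.038, 0.0]
force: [0.2, 0.5, -7.8]
width: 0.236
finger_force: 79.7
```

Run:
```python
from now import *;import ctl
L=now();q=np.mean([l[1] for l in L]);print(q);ctl.plan(q,0,N=8,hold=3)
```

```text
16.325 [0.4633, -0.2084, 0.286] [-0.077, -0.0001, 0.0] ([np.float64(0.0016), np.float64(0.49), np.float64(-0.0044), np.float64(0.08)], 40, 928) [0.005, -0.001, 0.002]
16.375 [0.4633, -0.2084, 0.286] [-0.077, -0.0, 0.0] ([np.float64(0.0002), np.float64(0.81), np.float64(-0.0046), np.float64(0.11)], 43, 940) [-0.021, -0.022, -0.039]
0.0049
roll [-0.2, -0.2, -0.2, -0.2, -0.1, 0.0, 0.0, 0.0]
frac [0.035, 0.21, 0.5, 0.79, 0.965, 1.0, 1.0, 1.0]
0.225 [0.006, 0.005, 0.004, 0.003, 0.001, -0.0, 0.0, 0.0] 0.0
0.24 [0.006, 0.005, 0.004, 0.003, 0.001, 0.0, 0.001, 0.001] 0.001
0.255 [0.006, 0.006, 0.005, 0.003, 0.002, 0.001, 0.001, 0.002] 0.002
```

Call:
{"api": "play_rows", "payload": {"plan": [[[-0.2, 0, 0], [0, 0, 0], 0], [[-0.2, 0, 0], [0, 0, 0], 0], [[-0.2, 0, 0], [0, 0, 0], 0], [[-0.2, 0, 0], [0, 0, 0], 0], [[-0.1, 0, 0], [0, 0, 0], 0], [[0, 0, 0], [0, 0, 0], 0], [[0, 0, 0], [0, 0, 0], 0], [[0, 0, 0], [0, 0, 0], 0], [[0, 0, 0], [0, 0, 0], 0], [[0, 0, 0], [0, 0, 0], 0]]}}

```text
time_s: 17.68
position: [0.4633, -0.2084, 0.286]
ee_rot: [-0.0, 0.999, -0.038, 0.0]
force: [0.2, 0.4, -8.3]
width: 0.236
finger_force: 79.7
```

Run:
```python
from now import *;import ctl
L=now();q=np.mean([l[1] for l in L]);print(q);ctl.plan(q,0,N=10,hold=5)
k=dict(interpolation=cv2.INTER_CUBIC)
b=manip.camera("side");w=manip.camera("wrist")
cv2.imwrite("pics/f.png",cv2.resize(w[0:220,80:430],(780,490),**k)[:,:,::-1])
c,s=meas();w=(c[0],c[1]);cal=manip.calibration("wrist");T=cal["T_tool_cam"];f=192/np.tan(np.radians(cal["fov_y"]/2))
Ro=R.from_euler('z',-.0755)
for p in((.13,.067,.194),(.13,-.067,.194),(.13,.04,.172),(.13,-.04,.172),(.13,.04,.006),(.13,-.04,.006)):
    x=c[0].inv().apply(Ro.apply(p)+[.4636,-.2078,0]-c[1]);x=T[:3,:3].T@(x-T[:3,3])
    u,v=cal["cx"]-f*x[0]/x[2],cal["cy"]+f*x[1]/x[2];print(p,round((u-80)*780/350,1),round(v*490/220,1))
```

```text
17.675 [0.4633, -0.2084, 0.286] [-0.077, -0.0001, 0.0001] ([np.float64(0.0163), np.float64(0.02), np.float64(0.0051), np.float64(0.09)], 40, 940) [-0.019, -0.032, -0.035]
17.725 [0.4633, -0.2084, 0.286] [-0.077, -0.0, 0.0] ([np.float64(0.0149), np.float64(0.38), np.float64(0.0052), np.float64(0.13)], 42, 946) [-0.013, 0.026, 0.021]
0.0196
roll [-0.8, -1.0, -0.9, -0.7, -0.4, 0.0, 0.0, 0.0, 0.0, 0.0]
frac [0.016, 0.104, 0.275, 0.5, 0.725, 0.896, 0.984, 1.0, 1.0, 1.0]
0.225 [0.025, 0.021, 0.014, 0.007, 0.002, -0.003, -0.002, -0.002, -0.002, -0.002] -0.002
0.24 [0.025, 0.022, 0.015, 0.009, 0.003, -0.001, -0.001, -0.001, -0.001, -0.001] -0.001
0.255 [0.026, 0.023, 0.017, 0.01, 0.004, 0.0, 0.001, 0.002, 0.002, 0.002] 0.003
(0.13, 0.067, 0.194) 200.1 30.6
(0.13, -0.067, 0.194) 601.7 30.0
(0.13, 0.04, 0.172) 291.0 46.2
(0.13, -0.04, 0.172) 511.8 45.9
(0.13, 0.04, 0.006) 334.5 114.7
(0.13, -0.04, 0.006) 472.8 114.6
```

View pics/f.png

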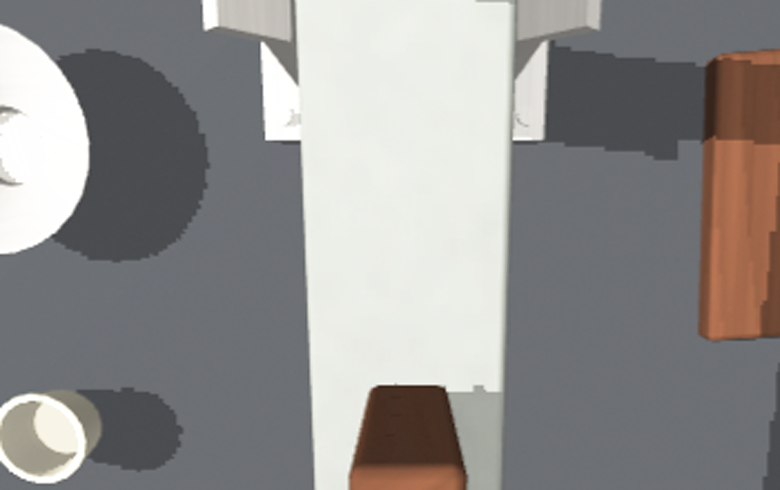

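Call:
{"api": "play_rows", "payload": {"plan": [[[-0.8, 0, 0], [0, -0.05, 0.1], 0], [[-1.0, 0, 0], [0, -0.05, 0.8], 0], [[-0.9, 0, 0], [0, -0.05, 2.1], 0], [[-0.7, 0, 0], [0, -0.05, 4.1], 0], [[-0.4, 0, 0], [0, -0.05, 6.5], 0], [[0, 0, 0], [0, -0.05, 8.9], 0], [[0, 0, 0], [0, -0.05, 10.9], 0], [[0, 0, 0], [0, -0.05, 12.2], 0], [[0, 0, 0], [0, -0.05, 12.9], 0], [[0, 0, 0], [0, -0.05, 13], 0], [[0, 0, 0], [0, -0.05, 13], 0]]}}

```text
time_s: 19.25
position: [0.4637, -0.208, 0.1565]
ee_rot: [0.0, 0.999, -0.038, 0.0]
force: [0.2, -0.3, -8.9]
width: 0.234
finger_force: 79.7
```

Run:
```python
from now import *;import ctl
L=now();q=np.mean([l[1] for l in L]);print(q);ctl.plan(q,0,N=12,hold=7)
c,s=meas();print(rel(c,pose(.4633,-.2079,.0625,-.0755)),s["force"])
```

```text
19.25 [0.4637, -0.208, 0.1565] [-0.077, -0.0008, -0.0002] ([np.float64(0.01), np.float64(0.14), np.float64(0.0016), np.float64(0.19)], 31, 703) [0.024, 0.013, 0.038]
19.3 [0.4637, -0.208, 0.1566] [-0.077, -0.0009, -0.0003] ([np.float64(0.0024), np.float64(1.17), np.float64(0.0031), np.float64(0.11)], 32, 698) [0.041, 0.045, 0.008]
0.0102
roll [-0.4, -0.5, -0.5, -0.4, -0.2, 0.0, 0.0, 0.0, 0.0, 0.0, 0.0, 0.0]
frac [0.009, 0.058, 0.163, 0.317, 0.5, 0.683, 0.837, 0.942, 0.991, 1.0, 1.0, 1.0]
0.225 [0.013, 0.011, 0.008, 0.004, 0.001, -0.001, -0.001, -0.001, -0.001, -0.001, -0.002, -0.002] -0.002
0.24 [0.013, 0.012, 0.008, 0.005, 0.001, -0.001, -0.001, -0.0, -0.001, -0.001, -0.001, -0.001] -0.001
0.255 [0.013, 0.012, 0.009, 0.006, 0.002, 0.0, 0.0, 0.001, 0.001, 0.001, 0.001, 0.001] 0.002
([0.0, -0.1, -0.1], [-0.05, -0.01, 9.41]) [-0.17411583  0.18395978 -8.14838448]
```

Call:
{"api": "play_rows", "payload": {"plan": [[[-0.4, 0, 0], [0, 0, 0.1], 0], [[-0.5, 0, 0], [0, 0, 0.6], 0], [[-0.5, 0, 0], [0, 0, 1.5], 0], [[-0.4, 0, 0], [0, 0, 2.9], 0], [[-0.2, 0, 0], [0, 0, 4.5], 0], [[0, 0, 0], [0, 0, 6.1], 0], [[0, 0, 0], [0, 0, 7.5], 0], [[0, 0, 0], [0, 0, 8.4], 0], [[0, 0, 0], [0, 0, 8.8], 0], [[0, 0, 0], [0, 0, 9.0], 0], [[0, 0, 0], [0, 0, 9.0], 0]]}}

```text
time_s: 20.72
position: [0.4635, -0.2079, 0.0662]
ee_rot: [0.0, 0.999, -0.038, 0.0]
force: [-0.4, 0.1, -7.4]
width: 0.238
finger_force: 79.7
```

Run:
```python
from now import *;import ctl
L=now();q=np.mean([l[1] for l in L]);print(q)
c,s=meas();print(rel(c,pose(.4633,-.2079,.0625,-.0755)),s["force"])
```

```text
20.725 [0.4635, -0.2079, 0.0662] [-0.077, -0.0004, -0.0001] ([np.float64(0.0216), np.float64(0.52), np.float64(0.0123), np.float64(0.19)], 23, 574) [0.005, -0.012, 0.023]
20.775 [0.4636, -0.2079, 0.0663] [-0.077, -0.0005, -0.0001] ([np.float64(0.0245), np.float64(0.48), np.float64(0.0126), np.float64(0.21)], 25, 573) [0.02, -0.059, -0.039]
0.02705
([0.0, -0.0, -0.1], [-0.03, -0.0, 0.38]) [ 0.60928201 -0.90653024 -8.03592421]
```

Lower the last few millimetres slowly.

Call:
{"api": "play_rows", "payload": {"plan": [[[0, 0, 0], [0, 0, 0.1], 0], [[0, 0, 0], [0, 0, 0.2], 0], [[0, 0, 0], [0, 0, 0.28], 0], [[0, 0, 0], [0, 0, 0.34], 0], [[0, 0, 0], [0, 0, 0.4], 0], [[0, 0, 0], [0, 0, 0.42], 0], [[0, 0, 0], [0, 0, 0.42], 0]]}}

```text
time_s: 21.7
position: [0.4634, -0.2079, 0.0624]
ee_rot: [0.0, 0.999, -0.039, 0.0]
force: [-5.5, 1.8, 8.1]
width: 0.239
finger_force: 82.0
```

Run:
```python
from now import *
L=now();c,s=meas();print(s["force"])
```

```text
21.7 [0.4634, -0.2079, 0.0624] [-0.0771, -0.0002, -0.0001] ([np.float64(0.0592), np.float64(0.52), np.float64(0.0418), np.float64(0.4)], 27, 578) [0.536, 1.203, -0.006]
21.75 [0.4634, -0.2079, 0.0625] [-0.0771, -0.0003, -0.0001] ([np.float64(0.0627), np.float64(0.44), np.float64(0.0426), np.float64(0.43)], 26, 580) [0.46, 1.189, -0.05]
[-6.16130851  2.07644727  7.87890303]
```

Call:
{"api": "play_rows", "payload": {"plan": [[[0, 0, 0], [0, 0, 0], 0.2], [[0, 0, 0], [0, 0, -0.02], 0.3], [[0, 0, 0], [0, 0, -0.02], 0.5], [[0, 0, 0], [0, 0, -0.02], 0.8], [[0, 0, 0], [0, 0, -0.02], 1], [[0, 0, 0], [0, 0, -0.02], 1], [[0, 0, 0], [0, 0, -0.02], 1], [[0, 0, 0], [0, 0, -0.02], 1]]}}

```text
time_s: 22.8
position: [0.4633, -0.2079, 0.062]
ee_rot: [-0.0, 0.999, -0.039, -0.0]
force: [-0.2, 0.5, -0.4]
width: 0.999
finger_force: 0.0
```

Call:
{"api": "play_rows", "payload": {"plan": [[[0, 0, 0], [0, 0, -1], 1], [[0, 0, 0], [0, 0, -3], 1], [[0, 0, 0], [0, 0, -6], 1], [[0, 0, 0], [0, 0, -10], 1], [[0, 0, 0], [0, 0, -14], 1], [[0, 0, 0], [0, 0, -18], 1], [[0, 0, 0], [0, 0, -20], 1], [[0, 0, 0], [0, 0, -20], 1], [[0, 0, 0], [0, 0, -20], 1], [[0, 0, 0], [0, 0, -20], 1], [[0, 0, 0], [0, 0, -20], 1], [[0, 0, 0], [0, 0, -20], 1]]}}

```text
time_s: 24.3
position: [0.4632, -0.2078, 0.2617]
ee_rot: [-0.0, 0.999, -0.038, -0.0]
force: [-0.6, -0.2, 0.8]
width: 0.998
finger_force: 0.0
```

Run:
```python
from h import *
k=dict(interpolation=cv2.INTER_CUBIC)
c,s=meas();print(s["time_s"],c[1],s["force"],s["width"])
a=manip.camera("top");b=manip.camera("side");w=manip.camera("wrist")
cv2.imwrite("pics/g.png",np.hstack([cv2.resize(a[140:330,250:370],(360,570),**k),np.vstack([cv2.resize(b[80:270,200:420],(420,310),**k),cv2.resize(w,(420,260))])])[:,:,::-1])
```

```text
24.3 [ 0.46320485 -0.20783775  0.26167505] [-0.62163104 -0.1810084   0.78922271] 0.9983149234996934
```

View pics/g.png

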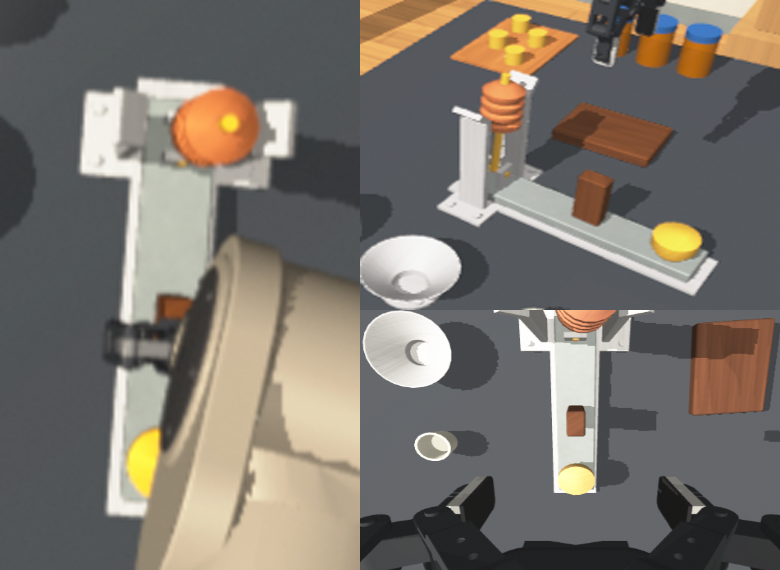

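The stand sits flat and centred on the plate, at about (575, 420) in the wrist part of the picture. The chamber is between the posts, resting on the -y one, and the gripper is well clear.

```bash
python3 -c "
from bench import manip
print(manip.sign_off())"
```

```text
the job is handed in; nothing more can be done
None
```

The stand was carried balanced to the rack, held level above the guard post tips for about 6.3 s (lean within about 0.02 rad), then parked flat with its chamber between the posts, released, and the job handed in at 24.5 s.

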